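# Wind the press bed out until the crank goes slack

### The job

The printing block on the small hand press is still squeezed under the roller. Take the crank by its black knob and turn it clockwise until the block has come right out from under the roller and the resistance suddenly drops away, then stop within one further turn, let go and leave the bed standing there. Move the bed only with the crank, and leave the ink tin, the hand roller and the cup where they are.

Things in the scene. Friction and masses are not known exactly. Their poses are not given: they have to be found in the camera images.
- knob_grip (a point): Point on the knob's axis, 36 mm up it from the knob's origin: 25 mm above the knob's lower end, 21 mm below its upper end. Axes as the knob's. A good place to pinch it, tool along the leaning shaft.
- bed: Aluminium bed plate, 140 x 300 x 12 mm, its top 57 mm above the table, long along the press's y; the crank slides it towards the press's +y. Origin at the plate's centre, axes as the press's. Fixed on it is the printing block, 100 x 140 x 14 mm, wood with a dark face.
- block_tail (a point): Middle of the block's trailing upper edge (the edge on the press's -y side), the last part to leave the roller.
- nip_line (a point): Point 71 mm above the table, straight below the axis of the steel roller (50 mm across, axis along the press's x), where the roller presses on the block. The resistance drops as block_tail passes this point in the press's +y.
- press: Frame of the small hand press, grey painted steel, fixed: base 320 x 480 x 20 mm, bridge 166 mm high. Origin on the table; x points away from the robot's side (across the bed), y along the bed's travel, z up. The base reaches from -150 to 170 mm in x and -240 to 240 mm in y.
- tin: Closed ink tin with paper band, 72 mm across, 75 mm high; origin at the centre of its underside. To be left alone.
- brayer: Hand roller lying on the table: dark rubber roller 36 x 90 mm with a wooden handle about 135 mm out to one side (its -x); origin on the table under the roller's middle. To be left alone.
- cup: Open white ceramic cup, 80 mm across, 95 mm high; origin at the centre of its underside. To be left alone.
- crank (a joint): Steel crank, rad, grows clockwise seen from the knob's end, winding the bed out 8 mm per rad (50 mm a turn). Starts between 0 and 6.25; the resistance drops as the block leaves the roller, at about 12.4; end stop at 22.5; stays where left. Arm 18 mm wide, reaching 61 mm from the shaft, its top 9 mm and the hub's 11 mm up the shaft. Takes about 7 N at the knob while the block is squeezed, 1 to 2 N once free.
- knob: Cylindrical black knob standing on the end of the crank arm: 22 mm across, 46 mm long, parallel to the shaft and 50 mm from it. It turns freely on its own pin, so a grip need not turn as the crank goes round. Origin on the knob's axis, level with crank_hub along the shaft; z along the shaft, upwards; the knob spans 11 to 57 mm up from the origin.
- crank_hub (a point): Point on the crank shaft at the underside of the crank arm, 125 mm above the table, over a grey round gear case. Axes as the press's. The shaft leans 35 degrees from vertical: it points up and towards the press's -x, direction (-0.574, 0, 0.819) in the press's axes. The roller bridge stands behind: nearest face 61 mm away in the press's x, top 166 mm above the table.

How it is judged:
By the outcome, as a careful person would: the job done as asked, in the order asked, and still so for the second after the job is handed in, with the robot touching nothing.
It also fails if it takes over 64 s, if anything falls off the work surface, if the arm or the gripper's body presses on something with over 40 N, if the wrist force passes 120 N, or if a joint passes its speed limit or range.

### The arm

A 6-joint arm with a two-finger parallel gripper is mounted at the origin on the work surface. World frame = base frame: x ahead of the robot, y to its left, z up, the work surface at z = 0. Lengths are in m, angles in rad, forces in N, time in s.
With the tool pointing down it reaches from about 0.325 to 0.85 m from the base axis. Payload 4.4 kg.
Tool frame: the origin (TCP) lies on the centre line of the jaws, within the pads' length; the fingertips stand 25 mm ahead of it and the grasp point (between the pads) lies 6 mm ahead of it; z points along the fingers, y is the direction in which the jaws open and shut (so a half turn about z gives the same grasp; the last joint's range is limited). The gripper opens to 94 mm and grips with 3 to 60 N. Pads are 16 mm wide; open, the fingers measure 119 mm over their backs; the gripper's body (75 mm by 177 mm) begins 78 mm behind the grasp point.
Start: joints at [-1.413, 0.207, 1.542, -0, 1.393, -0.15], TCP at [0.175, -0.548, 0.202] pointing down, gripper open.
Joint ranges: [-2.73, 2.73], [-0.86, 2.22], [0.23, 2.46], [-1.11, 4.25], [0.08, 2.63], [-2.82, 2.82]. Speed limits (rad/s): [2.79, 2.79, 3.14, 3.14, 3.14, 3.14].

### API

Orientations are given as a unit quaternion [x, y, z, w].
In Python, from plant import ctrl, read_camera, camera_info gives the robot as it stands. The module is installed in compiled form; this text tells all that it offers.
- The arm moves only by the tool step_arm, never from a script. Its argument "targets" is one flat list of numbers, 7 for each row, row after row: the turn, a rotation vector about the tool's x, y, z in degrees, then the shift along the tool's x, y, z in m, then the finger opening in m, from 0 to 0.094. A call has 1 to 12 rows; each row is the pose to reach, as a shift and turn from the pose measured when the call began, along the tool's axes at that moment; what a row does not reach only later rows make up. A row lasts 1/12 s, in which the tool goes at most 41.7 mm and 7.16 degrees, less where a joint would pass 70% of its speed; a pose out of reach is approached as far as the arm can. A call with a gripper value outside its range is refused whole. The fingers move at their own pace and stop on an object; "squeeze" is the grip in N (left out, the last holds). Time passes only in rows, so rows that repeat a pose let the fingers close. It gives the time, the measured TCP pose, the force and the opening at its end, in the units of the state.
- ctrl.sense(): the state, without advancing time (a new reading comes with each control period).
- read_camera(name): name is "side" or "top" or "wrist"; returns the picture (480x640x3 uint8, blue, green, red); there is no depth.
- camera_info(name): a dict with "K" (3x3 intrinsics, pixels), "T" (4x4, takes a point from camera to world coordinates); the wrist camera has in their place "T_tool_cam" (4x4, takes a point from camera to tool coordinates, whose origin is the TCP and whose axes are the flange's). Camera axes: x right, y up, looking along -z (the intrinsics and any distortion apply to the point x, -y, -z); pixel columns grow to the right and rows downward; lengths in m; the calibration is good to about 2 mm. A picture is of the moment at which its call begins: read the wrist's pose just before it. camera_info takes no time and is no camera call.
- ctrl.sign_off(): hands the job in, once; it reports no verdict.
The state is a dict: "clock": time; "qpos": joint angles; "qvel": joint speeds; "joint_torque": joint torques, N m; "eef_pos": TCP position; "orientation": TCP orientation; "contact_force": force on the tool from outside, world axes, zero at the start; "ft_torque": the same for the moment, N m; "opening": finger opening in m.
Only numpy, scipy, OpenCV 4.12 (cv2) and the standard library are available. Lean on these libraries where they do the work, as an engineer would, in place of code of your own. Each camera call takes 0.05 s, during which the arm holds its last target.

## Working session

There is one attempt and no reset: what is moved stays moved. The work goes in short steps, Python scripts to look and compute and a tool call to move; the robot and the scene stay as the last step left them, time stands still between calls to the robot, and variables do not carry over. Pictures are saved under pics/ and viewed, and the job is handed in when it is done.

Besides the shell and the picture viewer there is one more tool, called after "Call:" by a JSON object that holds its "method" and its "body", one argument or row to a line. step_arm: Moves the arm, as the interface text tells. Its arguments: {"type":"object","properties":{"targets":{"type":"array"},"squeeze":{"type":"number"}},"required":["targets"]}

```bash
mkdir -p pics; ls; python3 - <<'E'
from plant import ctrl, read_camera, camera_info
import cv2
print(ctrl.sense())
for n in ["side","top","wrist"]:
    print(n,camera_info(n))
    cv2.imwrite(f"pics/{n}0.png",read_camera(n))
E
```

```text
pics
{'clock': 0.0, 'qpos': array([-1.41249997e+00,  2.07416577e-01,  1.54290668e+00, -5.35098533e-06,
        1.39349209e+00, -1.50530497e-01]), 'qvel': array([ 6.34957349e-04, -4.53849379e-05,  3.37050276e-04, -1.26203320e-03,
       -5.26284914e-04,  1.45492234e-03]), 'joint_torque': array([-4.43003200e-04, -3.70883882e+01, -2.81413239e+01,  6.98807859e-02,
        3.61502822e-02, -1.90198343e-04]), 'eef_pos': array([ 0.17461024, -0.5470128 ,  0.20041518]), 'orientation': array([ 9.88101233e-01,  1.53800905e-01, -6.94826022e-06, -1.11132491e-03]), 'contact_force': array([-0.00868458,  0.56393792, -0.24281309]), 'ft_torque': array([-0.02136722, -0.01487546, -0.00232415]), 'opening': 0.09414625361007653}
side {'K': array([[563.33083602,   0.        , 321.245532  ],
       [  0.        , 563.33083602, 239.6205831 ],
       [  0.        ,   0.        ,   1.        ]]), 'T': array([[-0.99213846,  0.08640254, -0.09053106,  0.44963024],
       [-0.1247572 , -0.73977546,  0.66118674,  0.7448156 ],
       [-0.00984444,  0.6672832 ,  0.74473903,  0.98072801],
       [ 0.        ,  0.       
[... 270 characters left out ...]
[-0.99977105,  0.01996546, -0.00769653, -0.04667375],
       [-0.0051698 ,  0.12365097,  0.99231231,  1.31233337],
       [ 0.        ,  0.        ,  0.        ,  1.        ]])}
wrist {'K': array([[343.79441281,   0.        , 321.30622098],
       [  0.        , 343.79441281, 239.37716684],
       [  0.        ,   0.        ,   1.        ]]), 'T_tool_cam': array([[ 5.70189599e-04,  9.72961489e-01,  2.30966697e-01,
         6.64214894e-02],
       [ 9.99999333e-01, -3.22852380e-04, -1.10867190e-03,
        -1.09031776e-04],
       [-1.00412691e-03,  2.30967176e-01, -9.72961025e-01,
        -1.82646342e-01],
       [ 0.00000000e+00,  0.00000000e+00,  0.00000000e+00,
         1.00000000e+00]])}
```

View pics/side0.png

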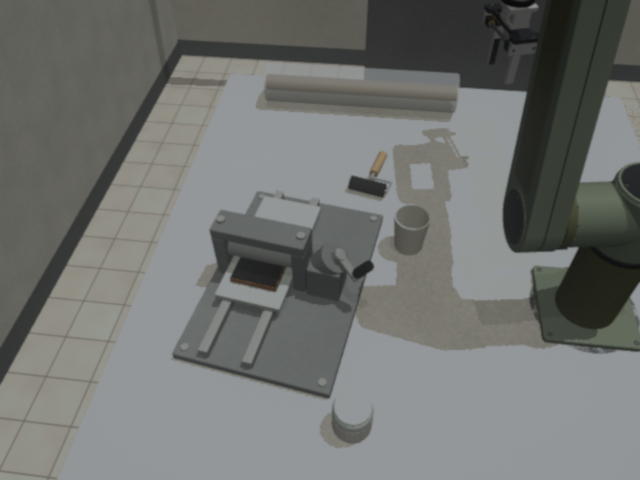

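View pics/top0.png

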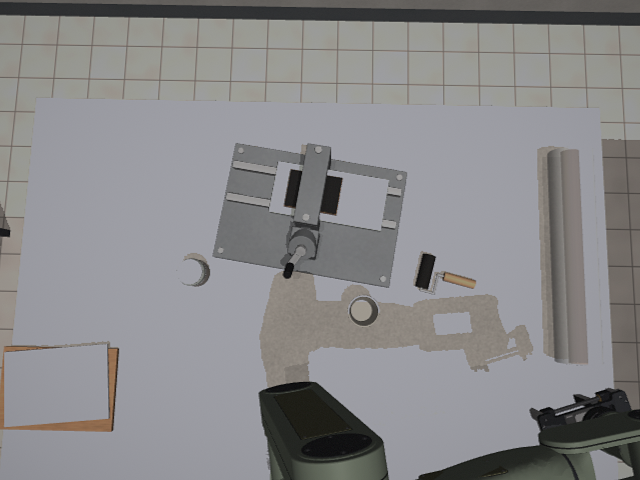

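```bash
cat > h.py <<'E'
import numpy as np, cv2
from plant import ctrl, read_camera, camera_info
def ray(n,uv):
    c=camera_info(n);K=c["K"];T=c["T"]
    d=np.array([(uv[0]-K[0,2])/K[0,0],-(uv[1]-K[1,2])/K[1,1],-1.])
    return T[:3,3],T[:3,:3]@d
def onz(n,uv,z):
    o,d=ray(n,uv);return o+d*(z-o[2])/d[2]
def proj(n,p):
    c=camera_info(n);K=c["K"];T=c["T"]
    q=T[:3,:3].T@(np.asarray(p)-T[:3,3]); return np.array([K[0,0]*q[0]/-q[2]+K[0,2],K[1,1]*-q[1]/-q[2]+K[1,2]])
E
python3 - <<'E'
import cv2
a=cv2.imread("pics/top0.png");cv2.imwrite("pics/t_crop.png",cv2.resize(a[130:330,170:420],None,fx=3.2,fy=3,interpolation=cv2.INTER_CUBIC) if 0 else cv2.resize(a[135:325,190:440],None,fx=3,fy=3,interpolation=cv2.INTER_CUBIC))
a=cv2.imread("pics/side0.png");cv2.imwrite("pics/s_crop.png",cv2.resize(a[180:380,170:430],None,fx=3,fy=3,interpolation=cv2.INTER_CUBIC))
E
```

```text
(no output)
```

View pics/t_crop.png

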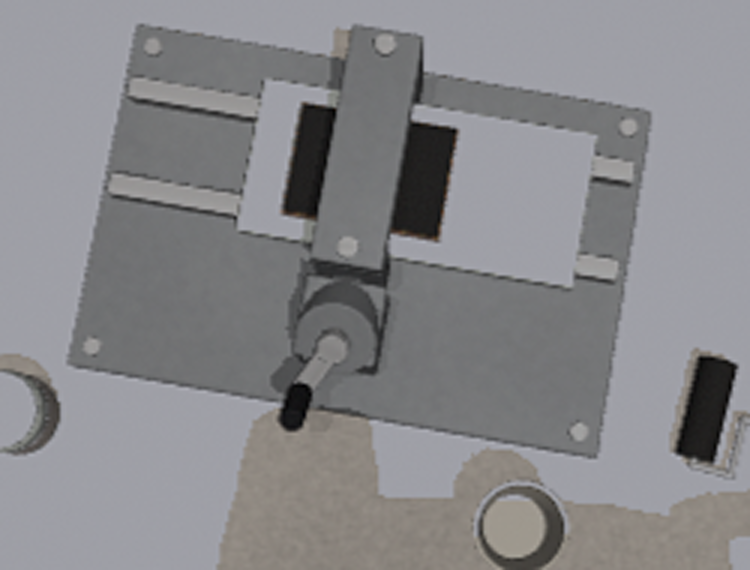

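View pics/s_crop.png

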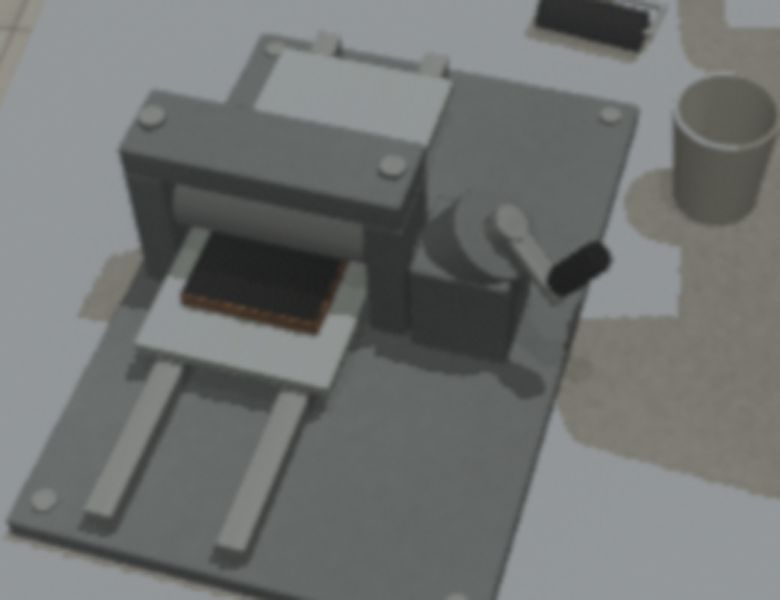

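```bash
python3 - <<'E'
from h import *
P=np.array([[137,24],[650,113],[598,457],[68,364]])/3+[190,135]
W=np.array([onz("top",p+[-.33,-.33],.02) for p in P])[:,:2]
M=np.array([[.17,.24],[.17,-.24],[-.15,-.24],[-.15,.24]])
mc,wc=M.mean(0),W.mean(0)
H=(M-mc).T@(W-wc);a=np.arctan2(H[0,1]-H[1,0],H[0,0]+H[1,1])
R=np.array([[np.cos(a),-np.sin(a)],[np.sin(a),np.cos(a)]])
t=wc-R@mc
print("press",t,np.degrees(a),"res mm",(W-(M@R.T+t))*1e3)
R3=np.eye(3);R3[:2,:2]=R;T=np.r_[t,0]
np.savez("press.npz",R=R3,t=T)
# side check corners
for p in [(-.15,-.24),(.17,.24),(-.15,.24),(.17,-.24)]: 
    q=proj("side",R3@[*p,.02]+T); print(p,q,(q-[170,180])*3)
def tri(a,b):
    o1,d1=ray("top",a);o2,d2=ray("side",b)
    s=np.linalg.lstsq(np.c_[d1,-d2],o2-o1,rcond=None)[0]
    p,q=o1+d1*s[0],o2+d2*s[1];return (p+q)/2,np.linalg.norm(p-q)
t_=lambda u,v:np.array([u,v])/3+[190-.33,135-.33]
s_=lambda u,v:np.array([u,v])/3+[170-.33,180-.33]
for nm,a,b in [("hub",(333,348),(510,218)),("knobtop",(290,420),(601,253)),("knobbot",(301,391),(556,283)),("knobmid",(295.5,406),(579,269))]:
    p,e=tri(t_(*a),s_(*b)); print(nm,p,e, "press:",R3.T@(p-T))
# block edges at z=.071
for c in [(302,104),(283,215),(457,129),(438,241)]: print("blk",R3.T@(onz("top",t_(*c),.071)-T))
for c in [(265,80),(238,232),(596,133),(573,287)]: print("bed",R3.T@(onz("top",t_(*c),.057)-T))
E
```

```text
press [0.61447954 0.01050645] -8.764496850500905 res mm [[-0.13184509 -0.300588  ]
 [-1.89357177  2.19261711]
 [ 1.06844231 -0.71346846]
 [ 0.95697455 -1.17856066]]
(-0.15, -0.24) [383.26213784 214.84031815] [639.78641353 104.52095446]
(0.17, 0.24) [171.08103874 353.98195673] [  3.24311621 521.94587019]
(-0.15, 0.24) [329.89383112 395.25842181] [479.68149337 645.77526543]
(0.17, -0.24) [256.91760599 190.43928932] [260.75281798  31.31786795]
hub [0.5115378  0.02554366 0.13769421] 0.0006915439896131464 press: [-0.10403096 -0.00082397  0.13769421]
knobtop [0.45103961 0.05769109 0.14922899] 0.000847300650044797 press: [-0.16872113  0.02172976  0.14922899]
knobbot [0.4779839  0.05293095 0.10843995] 0.000560994342205675 press: [-0.14136614  0.0211308   0.10843995]
knobmid [0.46391598 0.05542005 0.12828304] 0.0001450111762360148 press: [-0.15564907  0.02144725  0.12828304]
blk [0.10858734 0.06962021 0.071     ]
blk [0.00837468 0.06787268 0.071     ]
blk [ 0.10977731 -0.06818641  0.071     ]
blk [ 0.00895947 -0.06876764  0.071     ]
bed [0.12807027 0.10785138 0.057     ]
bed [-0.01087946  0.10580898  0.057     ]
bed [ 0.13089081 -0.18964521  0.057     ]
bed [-0.00843735 -0.19153518  0.057     ]
```

```bash
cat >> h.py <<'E'
from scipy.spatial.transform import Rotation as Ro
z=np.load("press.npz");RP,TP=z["R"],z["t"]
s=np.array([-.5736,0,.8192]);e1=np.array([0,1.,0]);e2=np.array([.8192,0,.5736])
hub=np.array([-.098,-.0005,.125])
RT=RP@np.c_[np.cross([0,1,0],-s),[0,1,0],-s]   # tool in world
def knob(th,h=.036,r=.05): return RP@(hub+r*(np.cos(th)*e2+np.sin(th)*e1)+h*s)+TP
def tcp_for(th,back=0,h=.036): return knob(th,h)+RP@s*(.006+back)
def rel(p,R=None):
    st=ctrl.sense();R0=Ro.from_quat(st["orientation"]);R=RT if R is None else R
    rv=(R0.inv()*Ro.from_matrix(R)).as_rotvec(degrees=True)
    return np.round(rv,1),np.round(R0.inv().apply(p-st["eef_pos"]),4)
E
python3 - <<'E'
from h import *
th=np.radians(154.7)
print("TCP pre",tcp_for(th,.09),"grasp",tcp_for(th),RT)
print(rel(tcp_for(th,.09)),rel(np.array([.3,-.25,.38])))
for n,uv in [("cup",(363,311)),("tin",(190,270)),("bray",(425,272))]: print(n,onz("top",uv,.09 if n=="cup" else .04))
print("proj knob",[proj(c,knob(th,h)) for c in("top","side") for h in (.011,.057)])
E
```

```text
TCP pre [0.40937372 0.06324283 0.20720531] grasp [0.4603949  0.0553767  0.13347731] [[-0.80963419  0.15237345  0.56690207]
 [ 0.12482433  0.98832299 -0.08740141]
 [-0.5736      0.         -0.8192    ]]
(array([ -46.4,  -11. , -147.3]), array([ 0.4092, -0.5102, -0.0055])) (array([ -46.4,  -11. , -147.3]), array([ 0.2098, -0.2453, -0.1788]))
cup [ 0.36772137 -0.13138715  0.09      ]
tin [0.46392489 0.32149815 0.04      ]
bray [ 0.47131224 -0.2963009   0.04      ]
proj knob [array([290.12792853, 264.9092217 ]), array([286.87667694, 274.57408929]), array([355.15675001, 274.03606232]), array([369.27459094, 264.67516536])]
```

Call:
{"method": "step_arm", "body": {
  "targets": [0,0,-10,0.02,-0.02,-0.04,0.06,0,0,-17,0.04,-0.045,-0.07,0.06,0,0,-24,0.06,-0.07,-0.1,0.06,0,0,-31,0.08,-0.09,-0.13,0.06,0,0,-38,0.1,-0.115,-0.15,0.06,0,0,-45,0.12,-0.14,-0.16,0.06,0,0,-52,0.14,-0.165,-0.17,0.06,0,0,-59,0.16,-0.185,-0.175,0.06,0,0,-66,0.175,-0.205,-0.18,0.06,0,0,-73,0.19,-0.225,-0.18,0.06,0,0,-80,0.2,-0.235,-0.18,0.06,0,0,-80,0.21,-0.245,-0.18,0.06]
}}

```text
clock: 1.15
eef_pos: [0.3005, -0.249, 0.3812]
orientation: [0.656, 0.755, 0.001, -0.0]
contact_force: [0.3, -0.6, -0.5]
opening: 0.0602
```

```bash
python3 - <<'E'
from h import *
th=np.radians(154.7)
st=ctrl.sense();print(st["clock"],st["qpos"],st["eef_pos"],st["contact_force"])
P=np.array([.38,.05,.30])
print(rel(P),rel(tcp_for(th,.09)))
E
```

```text
1.15 [-9.15265118e-01 -2.83918071e-01  1.65381743e+00  8.60892507e-04
  1.77261991e+00 -1.05481758e+00] [ 0.30054287 -0.24895158  0.38123637] [ 0.32007014 -0.60085939 -0.4800191 ]
(array([-22.3, -30.1, -70.8]), array([0.2849, 0.1203, 0.0816])) (array([-22.3, -30.1, -70.8]), array([0.2938, 0.1512, 0.1744]))
```

Call:
{"method": "step_arm", "body": {
  "targets": [-2,-3,-6.5,0.025,0.01,0.005,0.06,-4,-5,-12.5,0.05,0.02,0.01,0.06,-6,-8,-19,0.075,0.03,0.015,0.06,-8,-10.5,-25,0.1,0.04,0.02,0.06,-10,-13.5,-31.5,0.125,0.05,0.03,0.06,-12,-16,-37.5,0.15,0.06,0.04,0.06,-14,-18.5,-44,0.175,0.07,0.05,0.06,-16,-21,-50,0.2,0.085,0.055,0.06,-18,-24,-56.5,0.225,0.095,0.06,0.06,-20,-26.5,-62.5,0.25,0.105,0.07,0.06,-22.3,-30.1,-70.8,0.27,0.115,0.08,0.06,-22.3,-30.1,-70.8,0.285,0.12,0.08,0.06]
}}

```text
clock: 2.15
eef_pos: [0.3775, 0.0518, 0.2975]
orientation: [0.07, 0.952, -0.023, 0.298]
contact_force: [0.3, 0.5, -1.1]
opening: 0.06
```

```bash
python3 - <<'E'
from h import *
th=np.radians(154.7)
st=ctrl.sense();print(st["clock"],st["qpos"],st["eef_pos"],st["contact_force"])
cv2.imwrite("pics/w1.png",read_camera("wrist"));cv2.imwrite("pics/s1.png",read_camera("side"))
print(rel(tcp_for(th,.09)),rel(tcp_for(th)))
E
```

```text
2.15 [-0.0277888  -0.80584101  2.22291087 -0.07689108  1.12124194 -1.43928328] [0.37747037 0.05181291 0.29750275] [ 0.32998214  0.48735009 -1.10559908]
(array([ 0.2, -0.1,  0.2]), array([0.0292, 0.0152, 0.0926])) (array([ 0.2, -0.1,  0.2]), array([0.029 , 0.0149, 0.1826]))
```

View pics/w1.png

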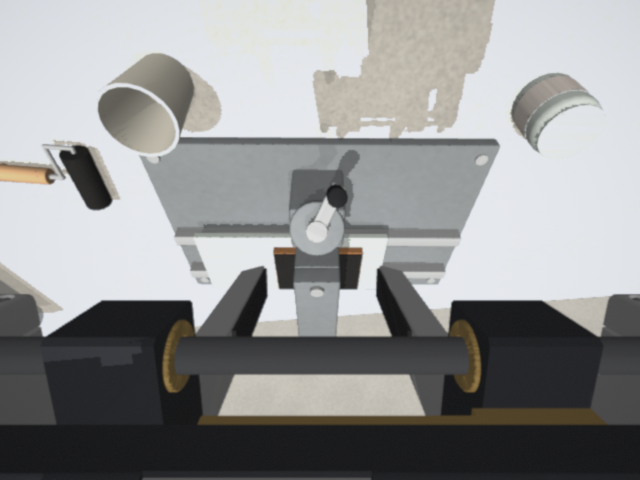

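View pics/s1.png

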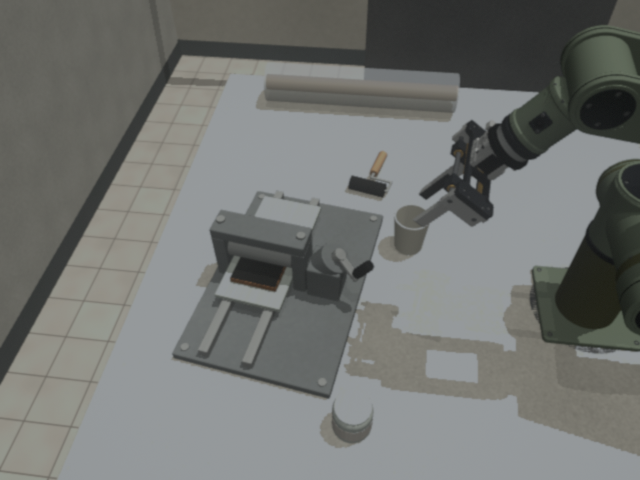

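```bash
cat >> h.py <<'E'
def wproj(p):
    c=camera_info("wrist");K=c["K"];T=c["T_tool_cam"];st=ctrl.sense()
    R0=Ro.from_quat(st["orientation"]);q=R0.inv().apply(np.asarray(p)-st["eef_pos"])
    q=T[:3,:3].T@(q-T[:3,3]); return np.array([K[0,0]*q[0]/-q[2]+K[0,2],K[1,1]*-q[1]/-q[2]+K[1,2]])
E
python3 - <<'E'
from h import *
th=np.radians(154.7)
print("knobtop",wproj(knob(th,.057)),"hubtop",wproj(RP@(hub+.011*s)+TP))
a=cv2.imread("pics/w1.png");m=(a.max(2)<40).astype(np.uint8);m[300:]=0
n,_,st,c=cv2.connectedComponentsWithStats(m)
print([(st[i],c[i]) for i in range(1,n) if st[i][4]>60])
cv2.imwrite("pics/w1c.png",cv2.resize(a[160:270,260:380],None,fx=5,fy=5,interpolation=cv2.INTER_CUBIC))
E
```

```text
knobtop [336.07730656 195.9922159 ] hubtop [315.59675814 230.22779965]
[(array([ 61, 147,  50,  60, 855], dtype=int32), array([ 89.84912281, 173.67368421])), (array([340, 255,   8,  33, 162], dtype=int32), array([342.81481481, 268.66049383])), (array([249, 270,  17,  30, 274], dtype=int32), array([259.25182482, 289.00364964])), (array([377, 270,  18,  30, 273], dtype=int32), array([383.07692308, 288.75457875]))]
```

View pics/w1c.png

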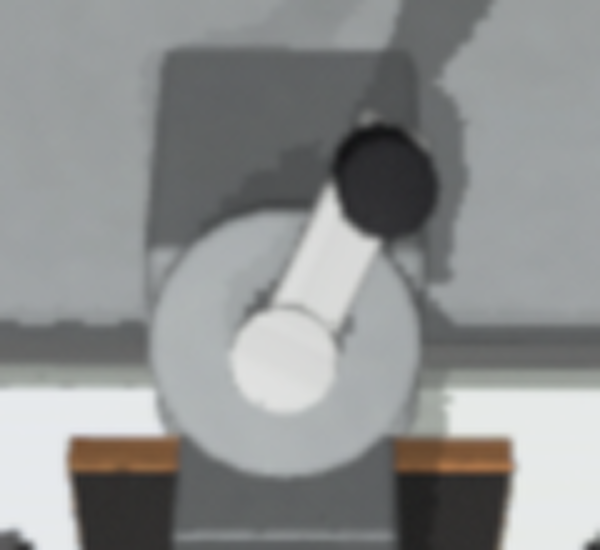

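Call:
{"method": "step_arm", "body": {
  "targets": [0,0,0,0.01,0.005,0.02,0.06,0,0,0,0.02,0.01,0.045,0.06,0,0,0,0.029,0.0155,0.07,0.06,0,0,0,0.029,0.0155,0.09,0.06,0,0,0,0.029,0.0155,0.105,0.06,0,0,0,0.029,0.0155,0.12,0.06,0,0,0,0.029,0.0155,0.12,0.06,0,0,0,0.029,0.0155,0.12,0.06]
}}

```text
clock: 2.92
eef_pos: [0.4249, 0.0601, 0.1843]
orientation: [0.071, 0.952, -0.022, 0.298]
contact_force: [-1.0, -0.3, -0.1]
opening: 0.0599
```

```bash
sed -i 's/hub=np.array.*/hub=np.array([-.098,.0003,.125])/' h.py; python3 - <<'E'
from h import *
th=np.radians(154.7)
st=ctrl.sense();print(st["clock"],st["qpos"],st["eef_pos"],st["contact_force"])
print("knobtop",wproj(knob(th,.057)),"hubtop",wproj(RP@(hub+.011*s)+TP))
a=read_camera("wrist");cv2.imwrite("pics/w2.png",a)
print(rel(tcp_for(th)))
E
```

```text
2.9167 [ 0.01460573 -0.54054839  2.33905805 -0.13775324  0.74763549 -1.33391272] [0.42489929 0.06013315 0.18430947] [-0.99093686 -0.26700354 -0.0764821 ]
knobtop [323.3375532  257.08551924] hubtop [297.7457134  292.92333985]
(array([ 0.1, -0.1,  0.2]), array([0.0006, 0.0011, 0.0628]))
```

View pics/w2.png

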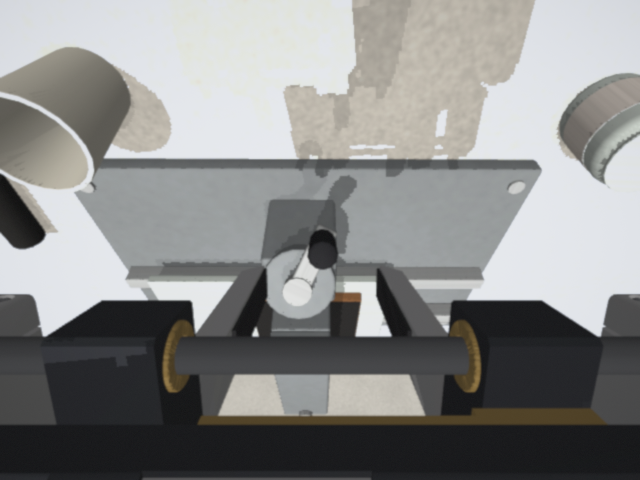

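Call:
{"method": "step_arm", "body": {
  "targets": [0,0,0,0.0005,0.001,0.02,0.06,0,0,0,0.0005,0.001,0.04,0.06,0,0,0,0.0005,0.001,0.055,0.06,0,0,0,0.0005,0.001,0.063,0.06,0,0,0,0.0005,0.001,0.063,0.06,0,0,0,0.0005,0.001,0.063,0.06]
}}

```text
clock: 3.47
eef_pos: [0.4612, 0.0558, 0.1344]
orientation: [0.072, 0.951, -0.022, 0.299]
contact_force: [-0.3, 0.3, 0.0]
opening: 0.06
```

```bash
python3 - <<'E'
from h import *
th=np.radians(154.7)
st=ctrl.sense();print(st["clock"],st["qpos"],st["eef_pos"],st["contact_force"])
cv2.imwrite("pics/w3.png",read_camera("wrist"));a=read_camera("side")[180:380,230:480];cv2.imwrite("pics/s3.png",cv2.resize(a,None,fx=3,fy=3,interpolation=cv2.INTER_CUBIC))
print(rel(tcp_for(th)))
E
```

```text
3.4667 [-0.00350719 -0.33395268  2.33697381 -0.1626854   0.5397     -1.31025362] [0.461173   0.05580662 0.13440112] [-0.33171241  0.32792234  0.02378374]
(array([0.1, 0. , 0.1]), array([0.0016, 0.    , 0.0007]))
```

View pics/w3.png

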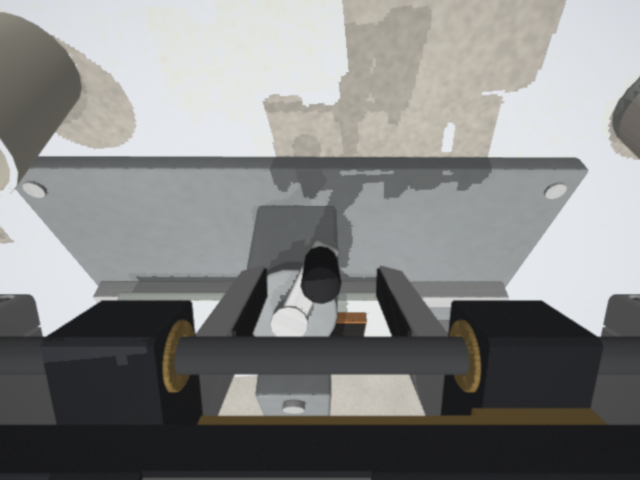

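View pics/s3.png

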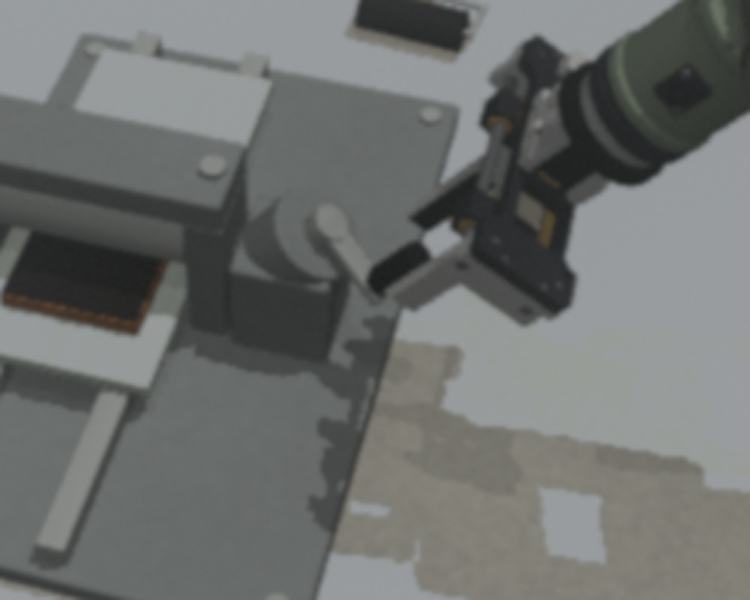

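Call:
{"method": "step_arm", "body": {
  "targets": [0,0,0,0.0015,0,0.0005,0.05,0,0,0,0.0015,0,0.0005,0.035,0,0,0,0.0015,0,0.0005,0.015,0,0,0,0.0015,0,0.0005,0.01,0,0,0,0.0015,0,0.0005,0.01,0,0,0,0.0015,0,0.0005,0.01,0,0,0,0.0015,0,0.0005,0.01],
  "squeeze": 35
}}

```text
clock: 4.15
eef_pos: [0.4604, 0.0559, 0.1338]
orientation: [0.071, 0.951, -0.023, 0.3]
contact_force: [-1.1, -1.6, 0.6]
opening: 0.021
```

```bash
cat > tr.py <<'E'
import sys
from h import *
st=ctrl.sense();print(st["clock"],st["qpos"].round(3),st["eef_pos"],st["contact_force"],st["opening"])
p=RP.T@(st["eef_pos"]-TP)-hub
th=np.arctan2(p@e1,p@e2);print("theta",np.degrees(th),"r",np.hypot(p@e1,p@e2),"h",p@s)
step=float(sys.argv[1]);n=int(sys.argv[2])
out=[]
h=float(sys.argv[3]) if len(sys.argv)>3 else .042
for i in range(1,n+1):
    t=th-np.radians(step*i)
    rv,d=rel(tcp_for(t,0,h-.006)); out.append((np.round(rv,1),d.round(3),round(np.degrees(t))))
for o in out: print(*o)
E
python3 tr.py 12 12
```

```text
4.15 [-0.003 -0.335  2.34  -0.165  0.537 -1.308] [0.46044253 0.05587776 0.13376534] [-1.0717235  -1.64626949  0.63068652] 0.02096739283157395
theta 154.94264430657728 r 0.049749926134977605 h 0.04225718280640774
[0.1 0.  0.2] [-0.005  0.009  0.   ] 143
[0.1 0.  0.2] [-0.012  0.017  0.   ] 131
[0.1 0.  0.2] [-0.021  0.023  0.   ] 119
[0.1 0.  0.2] [-0.031  0.027  0.   ] 107
[0.1 0.  0.2] [-0.041  0.029  0.   ] 95
[0.1 0.  0.2] [-0.051  0.028  0.   ] 83
[0.1 0.  0.2] [-0.062  0.026  0.   ] 71
[0.1 0.  0.2] [-0.071  0.022  0.   ] 59
[0.1 0.  0.2] [-0.079  0.015  0.   ] 47
[0.1 0.  0.2] [-0.086  0.007  0.   ] 35
[0.1 0.  0.2] [-0.091 -0.002  0.   ] 23
[0.1 0.  0.2] [-0.094 -0.012  0.   ] 11
```

Call:
{"method": "step_arm", "body": {
  "targets": [0,0,0,-0.005,0.009,0,0.01,0,0,0,-0.012,0.017,0,0.01,0,0,0,-0.021,0.023,0,0.01,0,0,0,-0.031,0.027,0,0.01,0,0,0,-0.041,0.029,0,0.01,0,0,0,-0.051,0.028,0,0.01]
}}

```text
clock: 4.65
eef_pos: [0.5013, 0.078, 0.1591]
orientation: [0.072, 0.953, -0.023, 0.294]
contact_force: [-18.1, 7.3, 8.6]
opening: 0.0206
```

```bash
python3 tr.py 12 12
```

```text
4.65 [ 0.068 -0.243  2.21  -0.22   0.598 -1.207] [0.50127316 0.07797447 0.15914224] [-18.14094597   7.25917443   8.63378043] 0.02063971346330114
theta 90.2470133912814 r 0.0491309997789921 h 0.0418302495671781
[ 0.  -0.7  0.1] [-0.01 -0.   -0.  ] 78
[ 0.  -0.7  0.1] [-0.02  -0.003 -0.   ] 66
[ 0.  -0.7  0.1] [-0.029 -0.009 -0.   ] 54
[ 0.  -0.7  0.1] [-0.037 -0.016 -0.001] 42
[ 0.  -0.7  0.1] [-0.043 -0.024 -0.001] 30
[ 0.  -0.7  0.1] [-0.048 -0.034 -0.001] 18
[ 0.  -0.7  0.1] [-0.05  -0.044 -0.001] 6
[ 0.  -0.7  0.1] [-0.05  -0.054 -0.001] -6
[ 0.  -0.7  0.1] [-0.048 -0.064 -0.001] -18
[ 0.  -0.7  0.1] [-0.043 -0.074 -0.001] -30
[ 0.  -0.7  0.1] [-0.037 -0.082 -0.001] -42
[ 0.  -0.7  0.1] [-0.03  -0.09  -0.001] -54
```

Call:
{"method": "step_arm", "body": {
  "targets": [0,-0.5,0,-0.01,0,-0.001,0.01,0,-0.5,0,-0.02,-0.003,-0.001,0.01,0,-0.5,0,-0.029,-0.009,-0.001,0.01,0,-0.5,0,-0.037,-0.016,-0.001,0.01,0,-0.5,0,-0.043,-0.024,-0.001,0.01,0,-0.5,0,-0.048,-0.034,-0.001,0.01,0,-0.5,0,-0.05,-0.044,-0.001,0.01,0,-0.5,0,-0.05,-0.054,-0.001,0.01]
}}

```text
clock: 5.32
eef_pos: [0.5338, 0.0208, 0.1884]
orientation: [0.072, 0.951, -0.02, 0.299]
contact_force: [1.3, 10.1, -0.1]
opening: 0.0209
```

```bash
python3 tr.py 12 12
```

```text
5.3167 [-0.112 -0.246  2.149 -0.03   0.632 -1.513] [0.53379221 0.02079776 0.18836505] [ 1.2772146  10.05095103 -0.05540427] 0.02085174340860024
theta -2.7740358464264667 r 0.05007465100606698 h 0.04233713907751419
[ 0.3 -0.2  0. ] [ 0.002 -0.01   0.   ] -15
[ 0.3 -0.2  0. ] [ 0.005 -0.02   0.   ] -27
[ 0.3 -0.2  0. ] [ 0.011 -0.029  0.   ] -39
[ 0.3 -0.2  0. ] [ 0.018 -0.036  0.   ] -51
[ 0.3 -0.2  0. ] [ 0.027 -0.042  0.   ] -63
[ 0.3 -0.2  0. ] [ 0.037 -0.046  0.   ] -75
[ 0.3 -0.2  0. ] [ 0.047 -0.048  0.   ] -87
[ 0.3 -0.2  0. ] [ 0.058 -0.047  0.   ] -99
[ 0.3 -0.2  0. ] [ 0.068 -0.044  0.   ] -111
[ 0.3 -0.2  0. ] [ 0.077 -0.04   0.   ] -123
[ 0.3 -0.2  0. ] [ 0.085 -0.033  0.   ] -135
[ 0.3 -0.2  0. ] [ 0.092 -0.025  0.   ] -147
```

Call:
{"method": "step_arm", "body": {
  "targets": [0,0,0,0.002,-0.01,0,0.01,0,0,0,0.005,-0.02,0,0.01,0,0,0,0.011,-0.029,0,0.01,0,0,0,0.018,-0.036,0,0.01,0,0,0,0.027,-0.042,0,0.01,0,0,0,0.037,-0.046,0,0.01,0,0,0,0.047,-0.048,0,0.01,0,0,0,0.058,-0.047,0,0.01,0,0,0,0.068,-0.044,0,0.01,0,0,0,0.077,-0.04,0,0.01,0,0,0,0.085,-0.033,0,0.01,0,0,0,0.092,-0.025,0,0.01]
}}

```text
clock: 6.32
eef_pos: [0.4563, 0.0048, 0.1367]
orientation: [0.072, 0.951, -0.023, 0.3]
contact_force: [2.5, -11.3, -1.5]
opening: 0.021
```

```bash
python3 tr.py 12 12; python3 - <<'E'
from h import *
cv2.imwrite("pics/t4.png",cv2.resize(read_camera("top")[135:325,190:440],None,fx=3,fy=3,interpolation=cv2.INTER_CUBIC))
cv2.imwrite("pics/s4.png",cv2.resize(read_camera("side")[180:380,170:430],None,fx=3,fy=3,interpolation=cv2.INTER_CUBIC))
E
```

```text
6.3167 [-0.201 -0.393  2.368  0.054  0.556 -1.658] [0.4563402  0.00483071 0.13668975] [  2.47619809 -11.25204607  -1.53151346] 0.021029808719055406
theta -143.35719036045032 r 0.050275583212158956 h 0.04251689384627297
[0.  0.  0.1] [0.005 0.009 0.   ] -155
[0.  0.  0.1] [0.008 0.019 0.   ] -167
[0.  0.  0.1] [0.01 0.03 0.  ] -179
[0.  0.  0.1] [0.009 0.04  0.   ] -191
[0.  0.  0.1] [0.006 0.05  0.   ] -203
[0.  0.  0.1] [0.    0.059 0.   ] -215
[0.  0.  0.1] [-0.007  0.067  0.001] -227
[0.  0.  0.1] [-0.015  0.073  0.001] -239
[0.  0.  0.1] [-0.024  0.077  0.001] -251
[0.  0.  0.1] [-0.035  0.08   0.001] -263
[0.  0.  0.1] [-0.045  0.08   0.001] -275
[0.  0.  0.1] [-0.055  0.078  0.001] -287
```

View pics/t4.png

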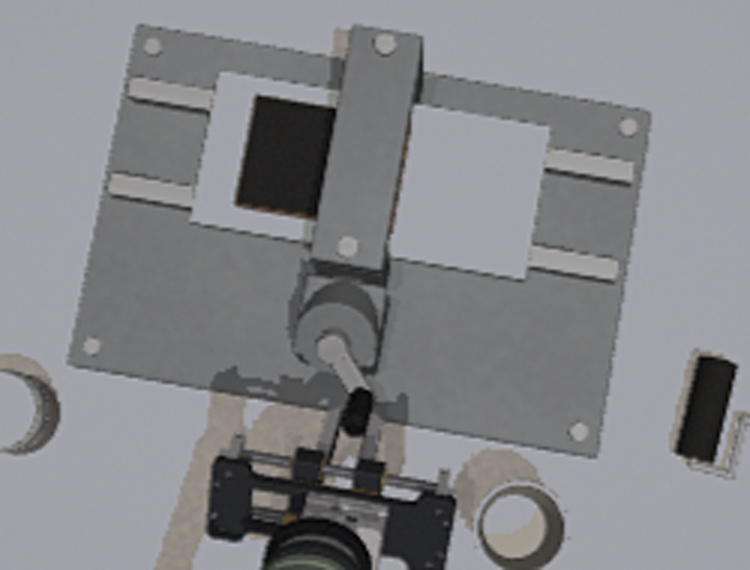

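View pics/s4.png

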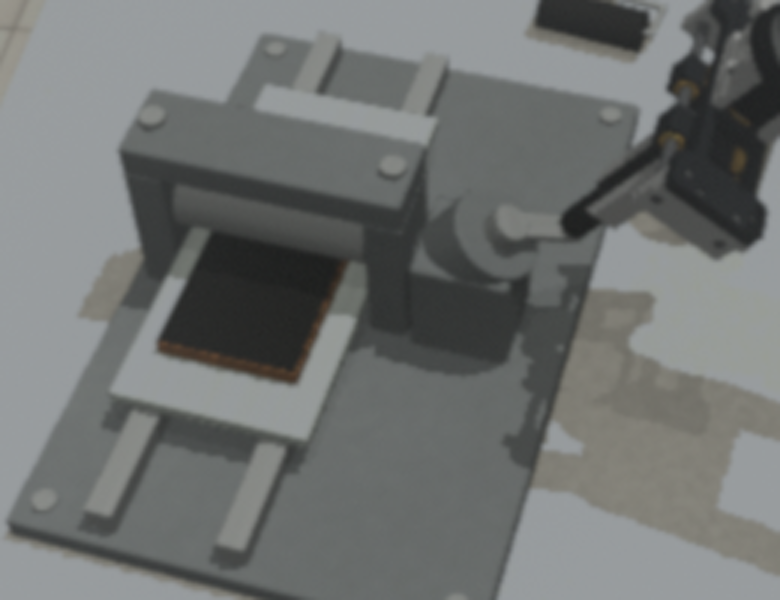

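Call:
{"method": "step_arm", "body": {
  "targets": [0,0,0,0.005,0.009,0,0.01,0,0,0,0.008,0.019,0,0.01,0,0,0,0.01,0.03,0,0.01,0,0,0,0.009,0.04,0,0.01,0,0,0,0.006,0.05,0,0.01,0,0,0,0,0.059,0,0.01,0,0,0,-0.007,0.067,0,0.01,0,0,0,-0.015,0.073,0,0.01,0,0,0,-0.024,0.077,0,0.01,0,0,0,-0.035,0.08,0,0.01,0,0,0,-0.045,0.08,0,0.01,0,0,0,-0.055,0.078,0,0.01]
}}

```text
clock: 7.42
eef_pos: [0.5064, 0.0771, 0.1628]
orientation: [0.072, 0.953, -0.022, 0.292]
contact_force: [-18.3, 1.9, 8.3]
opening: 0.0209
```

```bash
python3 tr.py 12 12
```

```text
7.4167 [ 0.062 -0.235  2.193 -0.207  0.61  -1.223] [0.50637309 0.07710515 0.16276374] [-18.27850113   1.92185073   8.25158602] 0.020894425529642952
theta 82.90718399034793 r 0.04942670786775046 h 0.041829848008290205
[ 0.1 -1.   0.1] [-0.01  -0.002 -0.   ] 71
[ 0.1 -1.   0.1] [-0.02  -0.006 -0.   ] 59
[ 0.1 -1.   0.1] [-0.028 -0.013 -0.001] 47
[ 0.1 -1.   0.1] [-0.035 -0.02  -0.001] 35
[ 0.1 -1.   0.1] [-0.04  -0.03  -0.001] 23
[ 0.1 -1.   0.1] [-0.043 -0.04  -0.001] 11
[ 0.1 -1.   0.1] [-0.044 -0.05  -0.001] -1
[ 0.1 -1.   0.1] [-0.042 -0.06  -0.001] -13
[ 0.1 -1.   0.1] [-0.039 -0.07  -0.001] -25
[ 0.1 -1.   0.1] [-0.034 -0.079 -0.001] -37
[ 0.1 -1.   0.1] [-0.026 -0.087 -0.001] -49
[ 0.1 -1.   0.1] [-0.018 -0.093 -0.001] -61
```

Call:
{"method": "step_arm", "body": {
  "targets": [0,-0.7,0,-0.01,-0.002,-0.0005,0.01,0,-0.7,0,-0.02,-0.006,-0.0005,0.01,0,-0.7,0,-0.028,-0.013,-0.001,0.01,0,-0.7,0,-0.035,-0.02,-0.001,0.01,0,-0.7,0,-0.04,-0.03,-0.001,0.01,0,-0.7,0,-0.043,-0.04,-0.001,0.01,0,-0.7,0,-0.044,-0.05,-0.001,0.01]
}}

```text
clock: 8.0
eef_pos: [0.5344, 0.0235, 0.1883]
orientation: [0.072, 0.952, -0.021, 0.297]
contact_force: [-4.6, 1.3, 2.4]
opening: 0.0207
```

```bash
python3 tr.py 12 10; python3 - <<'E'
from h import *
cv2.imwrite("pics/t5.png",cv2.resize(read_camera("top")[135:325,190:440],None,fx=3,fy=3,interpolation=cv2.INTER_CUBIC))
cv2.imwrite("pics/s5.png",cv2.resize(read_camera("side")[180:380,170:430],None,fx=3,fy=3,interpolation=cv2.INTER_CUBIC))
E
```

```text
8.0 [-0.102 -0.242  2.145 -0.041  0.634 -1.497] [0.53437071 0.02349564 0.18834648] [-4.62119957  1.28665691  2.3952642 ] 0.020666358119071755
theta 0.3783206621657574 r 0.05013802486279454 h 0.04222976891525708
[ 0.3 -0.3  0.1] [ 0.001 -0.01   0.   ] -12
[ 0.3 -0.3  0.1] [ 0.004 -0.02   0.   ] -24
[ 0.3 -0.3  0.1] [ 0.01  -0.029  0.   ] -36
[ 0.3 -0.3  0.1] [ 0.016 -0.037  0.   ] -48
[ 0.3 -0.3  0.1] [ 0.025 -0.043  0.   ] -60
[ 0.3 -0.3  0.1] [ 0.034 -0.048  0.   ] -72
[ 0.3 -0.3  0.1] [ 0.045 -0.05   0.   ] -84
[ 0.3 -0.3  0.1] [ 0.055 -0.05   0.   ] -96
[ 0.3 -0.3  0.1] [ 0.065 -0.048  0.   ] -108
[ 0.3 -0.3  0.1] [ 0.075 -0.044  0.   ] -120
```

View pics/t5.png

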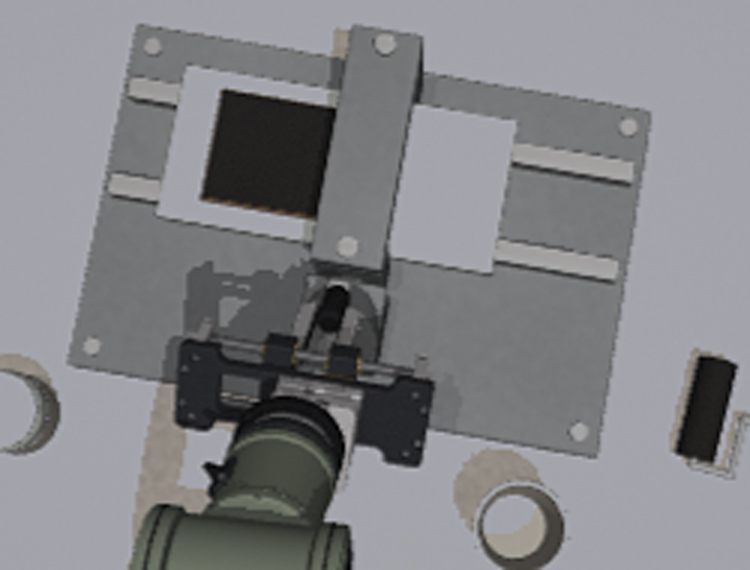

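View pics/s5.png

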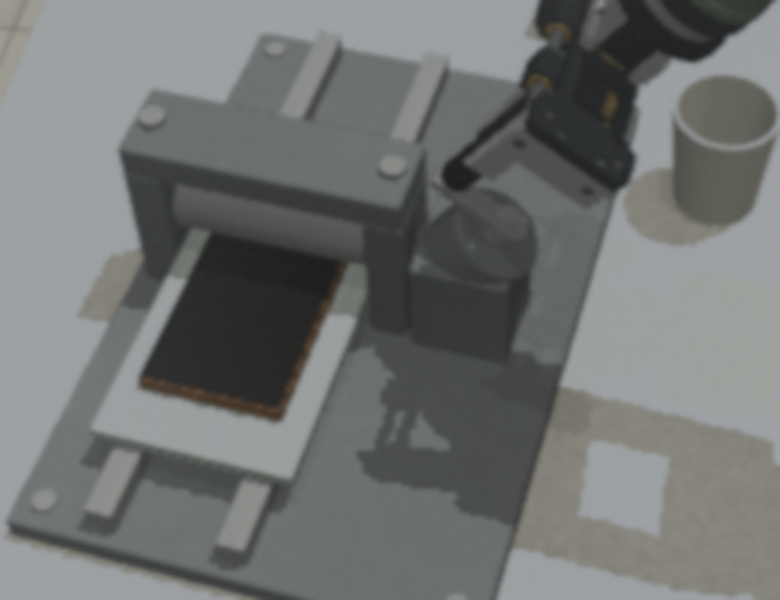

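Call:
{"method": "step_arm", "body": {
  "targets": [0,0,0,0.001,-0.01,0,0.01,0,0,0,0.004,-0.02,0,0.01,0,0,0,0.01,-0.029,0,0.01,0,0,0,0.016,-0.037,0,0.01,0,0,0,0.025,-0.043,0,0.01,0,0,0,0.034,-0.048,0,0.01,0,0,0,0.045,-0.05,0,0.01,0,0,0,0.055,-0.05,0,0.01,0,0,0,0.065,-0.048,0,0.01,0,0,0,0.065,-0.048,0,0.01,0,0,0,0.065,-0.048,0,0.01]
}}

```text
clock: 9.02
eef_pos: [0.4733, -0.0166, 0.1506]
orientation: [0.073, 0.952, -0.021, 0.297]
contact_force: [4.1, 7.5, -2.9]
opening: 0.0206
```

```bash
python3 tr.py 12 1; python3 - <<'E'
from h import *
cv2.imwrite("pics/t6.png",cv2.resize(read_camera("top")[135:325,190:440],None,fx=3,fy=3,interpolation=cv2.INTER_CUBIC))
cv2.imwrite("pics/s6.png",cv2.resize(read_camera("side")[180:380,170:430],None,fx=3,fy=3,interpolation=cv2.INTER_CUBIC))
E
```

```text
9.0167 [-0.27  -0.368  2.317  0.124  0.596 -1.77 ] [ 0.47332024 -0.01663371  0.15058397] [ 4.06522402  7.51610952 -2.9053347 ] 0.020636154446107214
theta -108.15069112279026 r 0.05117880467548648 h 0.042396994698988354
[ 0.2 -0.4 -0. ] [0.009 0.005 0.   ] -120
```

View pics/t6.png

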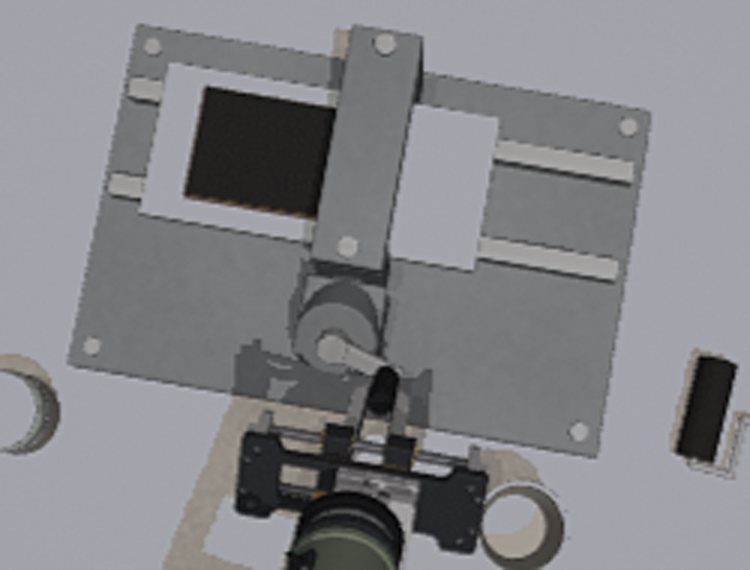

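View pics/s6.png

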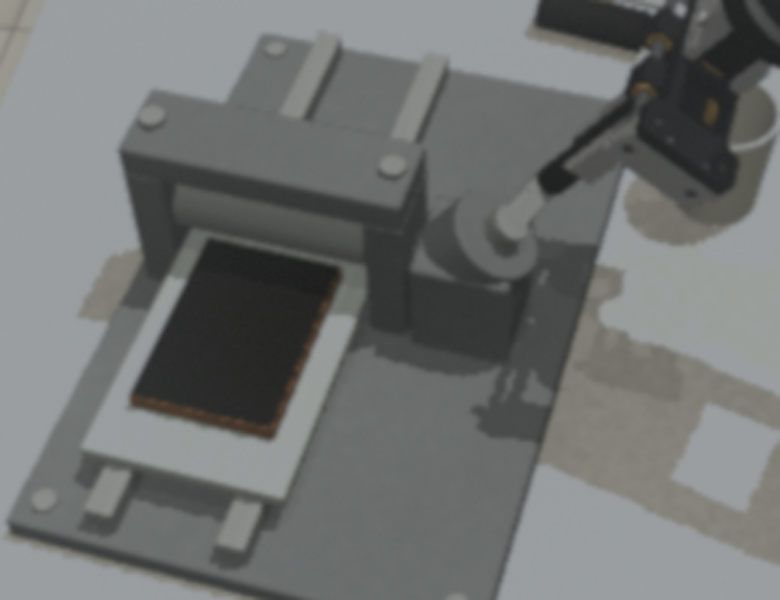

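```bash
python3 - <<'E'
from h import *
t_=lambda u,v:np.array([u,v])/3+[190-.33,135-.33]
for c in [(205,87),(185,197)]: print((RP.T@(onz("top",t_(*c),.071)-TP))[1]-.14)
for c in [(345,262),(210,238)]: print(RP.T@(onz("side",np.array(c)/3+[170-.33,180-.33],.071)-TP))
for c in [(169,63),(140,212),(499,120),(474,270)]: print("bed",RP.T@(onz("top",t_(*c),.057)-TP))
print([RP.T@(onz("top",t_(*c),.166)-TP) for c in [(351,26),(423,37),(312,257),(381,270)]])
E
```

```text
0.016479897908156627
0.014927524291669991
[0.00989129 0.01299043 0.071     ]
[0.10823428 0.01770662 0.071     ]
bed [0.12871277 0.19507617 0.057     ]
bed [-0.00816934  0.19414948  0.057     ]
bed [ 0.12780075 -0.10320335  0.057     ]
bed [-0.00850534 -0.10392059  0.057     ]
[array([0.15535719, 0.02988034, 0.166     ]), array([ 0.15628835, -0.02959234,  0.166     ]), array([-0.03784749,  0.02665283,  0.166     ]), array([-0.03870503, -0.02956289,  0.166     ])]
```

Call:
{"method": "step_arm", "body": {
  "targets": [0,0,0,0,0,0,0.03,0,0,0,0,0,0,0.045,0,0,0,0,0,0,0.05,0,0,0,0,0,0,0.05,0,0,0,0,0,-0.015,0.05,0,0,0,0,0,-0.035,0.05,0,0,0,0,0,-0.06,0.05,0,0,0,0,0,-0.085,0.05,0,0,0,0,0,-0.11,0.05,0,0,0,0,0,-0.13,0.05,0,0,0,0,0,-0.13,0.05,0,0,0,0,0,-0.13,0.05]
}}

```text
clock: 10.12
eef_pos: [0.4012, -0.0064, 0.2591]
orientation: [0.073, 0.951, -0.022, 0.298]
contact_force: [0.3, -0.4, -1.0]
opening: 0.0497
```

```bash
python3 - <<'E'
from h import *
st=ctrl.sense();print(st["clock"],st["qpos"].round(3),st["eef_pos"],st["contact_force"],st["opening"])
cv2.imwrite("pics/t7.png",read_camera("top"))
cv2.imwrite("pics/s7.png",read_camera("side"))
E
```

```text
10.1167 [-0.318 -0.766  2.284  0.112  1.025 -1.765] [ 0.40117658 -0.00642181  0.25908824] [ 0.26500544 -0.43379151 -0.96254004] 0.049679448832853204
```

View pics/t7.png

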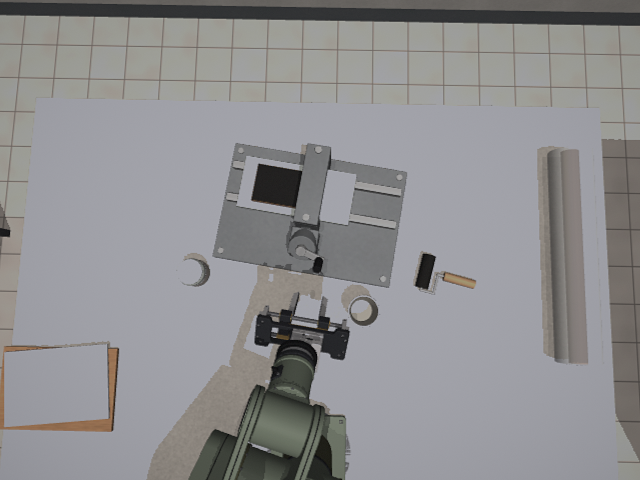

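View pics/s7.png

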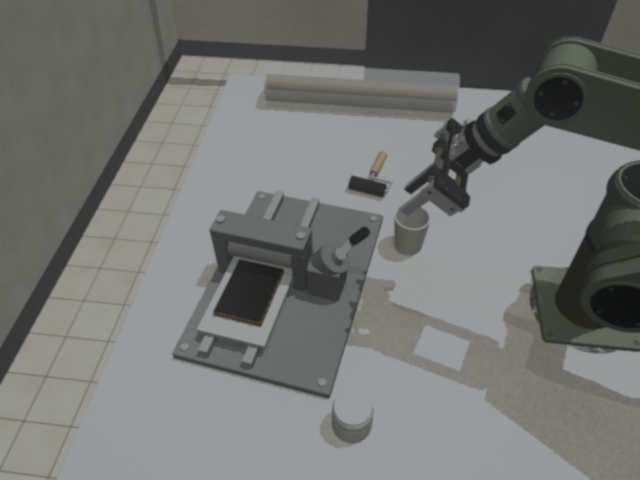

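The gripper is clear of the knob. The block is out past the roller, and the tin (190,270), brayer (425,272) and cup (363,311) are where they started in the top view.

```bash
python3 -c "
from plant import ctrl
print(ctrl.sign_off())"
```

```text
the job is handed in; nothing more can be done
None
```

I gripped the crank by its black knob and turned it clockwise by about 623° (10.9 rad). Then I opened the fingers, backed off along the shaft and handed the job in at about 10 s of robot time.

**Resistance drop:** the force along the turn fell from about 10 N to about 1 N between two readings at the same crank position, one turn apart. The second reading came about 9 rad into the turn.

**Where the bed stands:** the block's trailing edge is about 13–18 mm past the nip line in both the top and side views. At 8 mm per rad that is roughly 1.6–2.2 rad after the drop, well within one further turn.

**After letting go:** the gripper is clear and the wrist force is about 1 N, which is its no-contact level. The tin, hand roller and cup look unmoved in the top view.

**What disagreed:**
- **Axial force:** twice during the turn there was about 18 N along the shaft, probably from a slight misalignment of the grip. I corrected for it each time.
- **Sideways force:** just before release about 8 N remained on the knob, mostly outward from the shaft. I did not re-measure the bed after release; in the final pictures it looks unchanged.

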